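# Set the tester one click on and try the bell switch

## Robot

A 6-joint arm with a two-finger parallel gripper is mounted at the origin on the work surface. World frame = base frame: x ahead of the robot, y to its left, z up, the work surface at z = 0. Lengths are in m, angles in rad, forces in N, time in s.
With the tool pointing down it reaches from about 0.35 to 0.8 m from the base axis. Payload 7.3 kg.
Tool frame: the origin (TCP) lies midway between the tips of the shut fingers; the grasp point (between the pads) lies 19 mm behind it (arm.pinch_z is the distance from the TCP to the grasp point, in m); z points along the fingers, y is the direction in which the jaws open and shut (so a half turn about z gives the same grasp; the last joint's range is limited). The gripper opens to 85 mm and grips with 20 to 120 N. Pads are 22 mm wide; open, the fingers measure 114 mm over their backs; the gripper's body (76 mm by 85 mm) begins 54 mm behind the grasp point. The pads swing forward as they close: fully open they stand 13 mm farther back than shut.
Start: joints at [1.097, 0.342, 1.524, -0, 1.275, -0.146], TCP at [0.169, 0.497, 0.231] pointing down, gripper open.
Joint ranges: [-2.53, 2.53], [-0.77, 2.02], [0.04, 2.7], [-1, 4.14], [0.28, 2.66], [-3.11, 3.11]. Speed limits (rad/s): [2.57, 2.57, 3.14, 3.14, 3.14, 3.14].

## Interface

Orientations are given as a unit quaternion [w, x, y, z].
In Python, from workcell import arm, vision gives the robot as it stands.
- The arm moves only by the tool play_rows, never from a script. Its argument "series" is a list that holds one entry, the list of rows, each a list of 6 numbers: the shift along the tool's x, y, z in cm, then the turn, a rotation vector about the tool's x, y, z in degrees. In form: [[[x, y, z, ax, ay, az], ...]]. A call has 1 to 8 rows; each row shifts and turns the commanded pose from where the row before left it, along the tool's axes as they then stand; what a row does not reach is not made up. A row lasts 1/12 s, in which the tool goes at most 41.7 mm and 7.16 degrees, less where a joint would pass 70% of its speed; a pose out of reach is approached as far as the arm can. A call with a gripper value outside its range is refused whole. "hand" is the gripper's target within -1 to 1 (shut at 1, half-way at 0, fully open at -1), set as the call begins (left out, the last holds). The fingers move at their own pace and stop on an object; the grip force is fixed at half the most. Time passes only in rows, so rows that do not move let the fingers close. It gives the time, the measured TCP pose, the force and the opening at its end, in the units of the state.
- arm.read_state(): the state, without advancing time (a new reading comes with each control period).
- vision.read_camera(name): name is "side" or "top" or "wrist"; returns (picture, depth): 384x512x3 uint8, red, green, blue; 384x512 float32, m along the optical axis (not along the pixel's ray), 0 where there is no reading.
- vision.get_calibration(name): a dict with "mtx" (3x3 intrinsics, pixels), "R" (3x3) and "t" (3): a world point X has camera coordinates R X + t. Camera axes: x right, y down, z forward; pixel columns grow to the right and rows downward; lengths in m; the calibration is good to about 2 mm. The wrist camera is an equidistant fisheye: a pixel r from the principal point sees the ray r / f radians off the axis. A picture is of the moment at which its call begins: read the wrist's pose just before it. get_calibration takes no time and is no camera call; for the wrist camera it gives the pose at the moment of the call.
- arm.finish_job(): hands the job in, once; it reports no verdict.
The state is a dict: "t": time; "joint_positions": joint angles; "joint_velocities": joint speeds; "joint_torque": joint torques, N m; "ee_pos": TCP position; "eef_rot": TCP orientation; "wrist_force": force on the tool from outside, world axes, zero at the start; "wrist_torque": the same for the moment, N m; "grip_width": finger opening in m.
Only numpy, scipy, OpenCV 4.12 (cv2) and the standard library are available. Lean on these libraries where they do the work, as an engineer would, in place of code of your own. Each camera call takes 0.05 s, during which the arm holds its last target.

## Task

With a fingertip, turn the tester's big knurled dial clockwise by one click, so that it rests in its second position, and do not let it run on to the third. Then press the button of the bell switch in the cradle all the way down with a fingertip for a moment and let it come up again. Only touch: leave the switch sitting in its cradle, pick nothing up, and leave the other things on the bench where they are.

Things in the scene. Friction and masses are not known exactly. Their poses are not given: they have to be found in the camera images.
- tester: Grey metal bench tester, a low box 146 x 146 mm and 55 mm high, bolted to the bench. Origin: centre of its underside, on the bench; z up. On the middle of its top sits the dial, whose axis is the tester's z axis. White strokes on the box's top, 61 mm from the axis, mark the three dial positions: one stroke (first position) at +0.6 rad from the tester's x axis (counter-clockwise seen from above), two strokes (second) along +x, three strokes (third) at -0.6 rad.
- dial (a joint): Angle of the dial in rad, growing clockwise seen from above. Click positions (detents) at 0 (first, where it starts), 0.6 (second) and 1.2 (third); end stops at -0.15 and 1.35. A spring pulls it to the nearest detent: passing half way between two (0.3 or 0.9) makes it snap over by itself. It takes at most about 0.03 N m to turn, so about 1 N along the rim; a dry fingertip pressing its top or rim with 5 to 10 N carries it round without slipping.
- dial_top (a point): Centre of the dial's flat top face, on its axis, 81 mm above the bench. The dial is a black plastic disc 90 mm in diameter (94 mm over the knurl ridges on its rim), too wide for the gripper to span, and 26 mm high; its top is flat, smooth and free to press on, its rim free to push along.
- dial_mark (a point): Point on the dial's top face, 42 mm from the axis, at the outer end of the white pointer line; turns with the dial.
- cradle: Test cradle fixed to the bench: plywood plate 100 x 100 mm, 10 mm thick, with a rim 6 mm high and 8 mm wide round a square pocket 66 x 66 mm. Origin: centre of its underside, on the bench; z up.
- bell_switch: Grey plastic bell switch, 62 x 62 mm, body 18 mm high with a collar 38 mm in diameter and 2 mm high on it, 130 g, lying loose in the cradle's pocket, button up. Origin: centre of its underside, 10 mm above the bench; z up.
- push (a joint): Travel of the switch's button in m: 0 up, 0.005 fully down; a spring brings it up. It starts to move at about 1.2 N and is fully down at about 4 N.
- push_top (a point): Centre of the button's flat round top, 28 mm in diameter, standing 8 mm above the collar (38 mm above the bench when up). Press it straight down.
- heat_sink: Finned aluminium heat sink 50 x 70 mm, 35 mm high, loose on the bench. Not to be disturbed. Origin: centre of its underside.
- fan_cover: Black plastic fan motor cover, a round low dome 116 mm in diameter, 48 mm high, loose. Not to be disturbed. Origin: centre of its underside.
- wrench: Steel adjustable wrench, about 205 mm long, 14 mm thick, lying flat, loose. Not to be disturbed. Origin: on its underside near the middle of its length, which runs along its x axis, jaws to +x.
- spare_knob: Small black spare knob, 38 mm in diameter, 18 mm high, standing loose on the bench; not the dial. Not to be disturbed. Origin: centre of its underside.
- screw_jar: Jar with screw cap, 60 mm in diameter, 75 mm high, standing loose. Not to be disturbed. Origin: centre of its underside.
There are look-alikes about, which are no part of the job. Leave any red or turquoise look-alike of the bell_switch alone. Of the things shaped like the cradle, the plywood one is meant.

How it is judged:
On the way, in this order (a step that is already met when the one before it is completed fails the run):
1. the dial has clicked into its second position and rests there (value of joint dial between 0.48 and 0.72 rad and velocity of joint dial between -0.15 and 0.15 rad/s), for 0.2 s.
2. the button of the bell switch is pressed all the way down by the fingers (value of joint push above 0.0042 m and contact force between push and the fingers above 0.5 N), for 0.1 s.
At the end, for the whole second after the job is handed in: The dial rests in its second position (0.6 rad, within 0.12), the button is up again (less than 1 mm down), the bell switch lies flat and still in its cradle (centre within 6 mm of the cradle's, not raised by 3 mm), and every other loose thing is within 25 mm of where it was (value of joint dial between 0.48 and 0.72 rad and value of joint push below 0.001 m and horizontal distance between bell_switch and cradle below 0.006 m and z of bell_switch in the frame of cradle below 0.013 m and angle between bell_switch's own z axis and vertical below 0.06 rad and linear speed of bell_switch below 0.01 m/s and distance of each of heat_sink, fan_cover, wrench, spare_knob, screw_jar from where it was at the start of the episode below 0.025 m); the robot touches nothing.
It fails at once if the dial is turned past half way to its third position (0.9 rad) (value of joint dial above 0.9 rad).
It fails at once if the button is pressed before the dial has been turned (more than 3 mm down with the dial below 0.3 rad) (value of joint push above 0.003 m and value of joint dial below 0.3 rad).
It fails at once if the bell switch is lifted (by more than 6 mm) or tipped out of its cradle (z of bell_switch in the frame of cradle above 0.016 m or angle between bell_switch's own z axis and vertical above 0.2 rad).
It fails at once if another loose thing is picked up or pushed away (moved more than 25 mm) (distance of any of heat_sink, fan_cover, wrench, spare_knob, screw_jar from where it was at the start of the episode above 0.025 m).
It also fails if it takes over 42 s, if anything falls off the work surface, if the arm or the gripper's body presses on something with over 40 N, if the wrist force passes 120 N, or if a joint passes its speed limit or range.

## Working session

There is one attempt and no reset: what is moved stays moved. The work goes in short steps, Python scripts to look and compute and a tool call to move; the robot and the scene stay as the last step left them, time stands still between calls to the robot, and variables do not carry over. Pictures are saved under pics/ and viewed, and the job is handed in when it is done.

Besides the shell and the picture viewer there is one more tool, called after "Emit:" by a JSON object that holds its "name" and its "arguments", one argument or row to a line. play_rows: Moves the arm, as the interface text tells. Its arguments: {"type":"object","properties":{"series":{"type":"array"},"hand":{"type":"number"}},"required":["series"]}

```bash
mkdir -p pics; ls
python3 - <<'E'
from workcell import arm, vision
import cv2
s=arm.read_state();print(s)
for n in("top","side"):
    p,d=vision.read_camera(n);cv2.imwrite(f"pics/{n}0.png",p[:,:,::-1])
    import numpy as np
    np.savez(f"{n}0.npz",p=p,d=d,**vision.get_calibration(n))
    print(n,vision.get_calibration(n))
E
```

```text
pics
{'t': 0.0, 'joint_positions': array([ 1.09698063e+00,  3.42705821e-01,  1.52503424e+00,  4.82441964e-06,
        1.27538422e+00, -1.45997484e-01]), 'joint_velocities': array([-0.00091351,  0.00038766, -0.00039433, -0.00132132,  0.0020483 ,
       -0.00130807]), 'joint_torque': array([ 2.10346698e-03, -4.33699822e+01, -2.46005023e+01, -7.97202483e-05,
        8.14073486e-03,  2.31463514e-05]), 'ee_pos': array([0.16882852, 0.49668692, 0.23062872]), 'eef_rot': array([-2.35748083e-04,  1.63176803e-01,  9.86596546e-01, -7.28630961e-04]), 'wrist_force': array([-0.18179335,  0.79070443, -0.1382894 ]), 'wrist_torque': array([-0.0060366 , -0.03039241,  0.00932246]), 'grip_width': 0.0854166541256906}
top {'mtx': array([[409.39853912,   0.        , 253.75009473],
       [  0.        , 409.39853912, 191.33531974],
       [  0.        ,   0.        ,   1.        ]]), 'R': array([[ 0.02514426, -0.99965977,  0.00693607],
       [-0.98133   , -0.02600544, -0.19056534],
       [ 0.19068088, -0.00201495, -0.98165001]]), 't': array([-0.02881049,  0.61622168,  1.20595579])}
side {'mtx': array([[425.25054712,   0.        , 254.51513853],
       [  0.        , 425.25054712, 192.27274679],
       [  0.        ,   0.        ,   1.        ]]), 'R': array([[ 0.89010158, -0.45561753,  0.01148204],
       [-0.22573355, -0.46260265, -0.85734658],
       [ 0.39593375,  0.76053366, -0.51461152]]), 't': array([-0.54509732,  0.21100779,  0.90413334])}
```

View pics/top0.png

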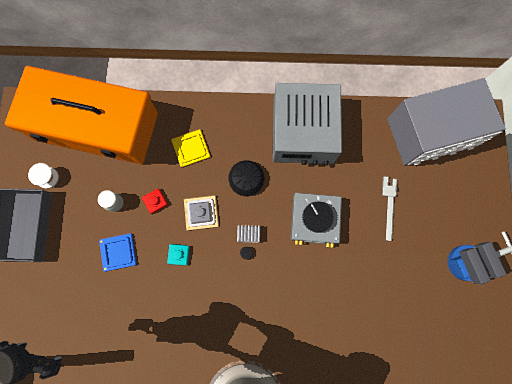

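View pics/side0.png

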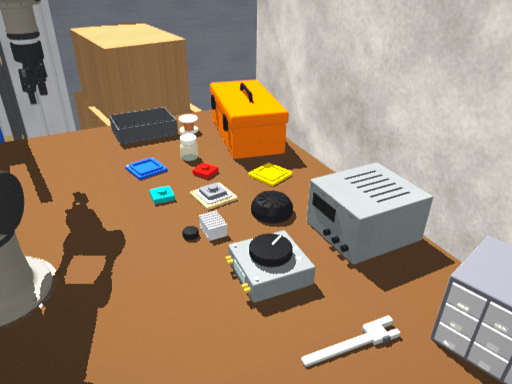

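The top picture shows the tester with its dial at (319,217). Grey switch in a plywood (tan) cradle at (201,212); look-alikes are the red switch (154,201), the turquoise switch (179,254), and the blue (118,252) and yellow (191,148) trays. The grey switch in the tan cradle fits the description. I'll confirm it in a crop.

```bash
cat > h.py <<'E'
import numpy as np,cv2
def ld(n): return np.load(f"{n}.npz")
def cloud(z):
    d=z['d'];h,w=d.shape;v,u=np.mgrid[:h,:w];K=z['mtx']
    c=np.stack([(u-K[0,2])/K[0,0]*d,(v-K[1,2])/K[1,1]*d,d],-1)
    return (c-z['t'])@z['R']
E
python3 - <<'E'
from h import *
z=ld("top0");X=cloud(z);p=z['p'][:,:,::-1]
a=cv2.resize(p[180:245,165:235],None,fx=5.5,fy=5.5,interpolation=cv2.INTER_CUBIC)
b=cv2.resize(p[180:245,280:350],None,fx=5.5,fy=5.5,interpolation=cv2.INTER_CUBIC)
cv2.imwrite("pics/crop.png",np.hstack([a,b]))
# plane-height segment
def seg(name,u0,u1,v0,v1,z0,z1):
    S=X[v0:v1,u0:u1];m=(S[...,2]>z0)&(S[...,2]<z1)&(z['d'][v0:v1,u0:u1]>0);Q=S[m]
    if len(Q)<10: print(name,len(Q));return
    c,r=cv2.minEnclosingCircle(Q[:,:2].astype(np.float32))
    R=cv2.minAreaRect(Q[:,:2].astype(np.float32))
    print(name,len(Q),"mean",Q.mean(0).round(4),"circ",np.round(c,4),round(r,4),"rect",np.round(R[0],4),np.round(R[1],4),round(R[2],1))
seg("dialtop",280,350,180,250,.073,.09)
seg("tester",280,350,180,250,.045,.09)
seg("btn",175,230,185,240,.034,.042)
seg("body",175,230,185,240,.022,.042)
seg("cradle",175,230,185,240,.008,.042)
seg("fan",220,272,152,203,.01,.06)
seg("sink",230,265,220,245,.01,.06)
seg("knob",235,262,244,264,.008,.03)
seg("red",138,172,185,218,.01,.1)
E
```

```text
dialtop 745 mean [ 0.5412 -0.2064  0.0805] circ [ 0.542  -0.2074] 0.0476 rect [ 0.5419 -0.2062] [0.0908 0.0925] 65.3
tester 2249 mean [ 0.5388 -0.205   0.0631] circ [ 0.5415 -0.2063] 0.0999 rect [ 0.541  -0.2067] [0.1461 0.1471] 86.9
btn 56 mean [0.5527 0.1561 0.0373] circ [0.5545 0.1563] 0.016 rect [0.5528 0.1559] [0.0258 0.0256] 35.5
body 369 mean [0.5514 0.1552 0.0289] circ [0.552  0.1554] 0.0413 rect [0.5498 0.1573] [0.0662 0.0653] 8.3
cradle 873 mean [0.5514 0.1542 0.0199] circ [0.5623 0.1466] 0.0832 rect [0.5515 0.1398] [0.1388 0.1298] 8.0
fan 1006 mean [0.6641 0.0135 0.0387] circ [0.6696 0.0144] 0.0586 rect [0.6683 0.0135] [0.1131 0.1139] 47.0
sink 174 mean [0.4892 0.0036 0.0272] circ [0.4882 0.0022] 0.0403 rect [0.4897 0.002 ] [0.0688 0.0506] 89.6
knob 125 mean [0.4303 0.0076 0.0173] circ [0.4308 0.0078] 0.0204 rect [0.431  0.0078] [0.0369 0.0369] 35.5
red 374 mean [0.5858 0.303  0.0187] circ [0.5863 0.3039] 0.0404 rect [0.5868 0.3041] [0.0624 0.0626] 31.5
```

View pics/crop.png

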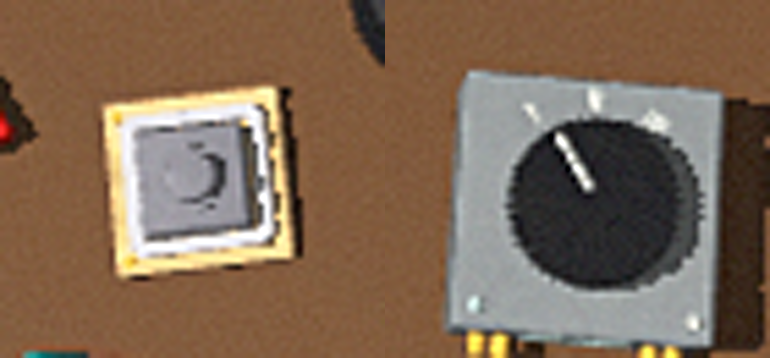

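Crop confirms it: grey switch in the tan plywood cradle (left), and the dial's white pointer at the single stroke (right). Next I shut the fingers, align the tool with the world axes and travel above the dial.

Emit:
{"name": "play_rows", "arguments": {
  "series": [
    [[0,0,0,0,0,-6.3],[0,0,0,0,0,-6.3],[0,0,0,0,0,-6.2],[0,0,0,0,0,0],[0,0,0,0,0,0],[0,0,0,0,0,0]]
  ],
  "hand": 1
}}

```text
t: 0.6
ee_pos: [0.169, 0.497, 0.2311]
eef_rot: [-0.0, 0.001, 1.0, -0.0]
wrist_force: [0.3, -0.3, -0.4]
grip_width: 0.0126
```

Emit:
{"name": "play_rows", "arguments": {
  "series": [
    [[-1.55,-2.8,0,0,0,0],[-1.55,-2.8,0,0,0,0],[-1.55,-2.8,0,0,0,0],[-1.55,-2.8,0,0,0,0],[-1.55,-2.8,0,0,0,0],[-1.55,-2.8,0,0,0,0],[-1.55,-2.8,0,0,0,0],[-1.55,-2.8,0,0,0,0]]
  ]
}}

```text
t: 1.27
ee_pos: [0.2935, 0.2717, 0.2314]
eef_rot: [0.0, 0.001, 1.0, 0.0]
wrist_force: [0.2, -0.1, 0.1]
grip_width: 0.0002
```

Emit:
{"name": "play_rows", "arguments": {
  "series": [
    [[-1.55,-2.8,0,0,0,0],[-1.55,-2.8,0,0,0,0],[-1.55,-2.8,0,0,0,0],[-1.55,-2.8,0,0,0,0],[-1.55,-2.8,0,0,0,0],[-1.55,-2.8,0,0,0,0],[-1.55,-2.8,0,0,0,0],[-1.55,-2.8,0,0,0,0]]
  ]
}}

```text
t: 1.93
ee_pos: [0.4176, 0.0476, 0.2314]
eef_rot: [0.0, 0.001, 1.0, 0.0]
wrist_force: [1.0, 0.8, 0.6]
grip_width: 0.0
```

Emit:
{"name": "play_rows", "arguments": {
  "series": [
    [[-1.55,-2.8,0,0,0,0],[-1.55,-2.8,0,0,0,0],[-1.55,-2.8,0,0,0,0],[-1.55,-2.8,0,0,0,0],[-1.55,-2.8,0,0,0,0],[-1.55,-2.8,0,0,0,0],[0,0,0,0,0,0],[0,0,0,0,0,0]]
  ]
}}

```text
t: 2.6
ee_pos: [0.5103, -0.12, 0.2306]
eef_rot: [-0.0, 0.002, 1.0, 0.0]
wrist_force: [-0.6, 0.3, 0.1]
grip_width: 0.0
```

Emit:
{"name": "play_rows", "arguments": {
  "series": [
    [[-1.56,-2.93,0,0,0,0],[-1.56,-2.93,0,0,0,0],[0,0,3.5,0,0,0],[0,0,3.5,0,0,0],[0,0,3.5,0,0,0],[0,0,2.5,0,0,0],[0,0,0.7,0,0,0],[0,0,0,0,0,0]]
  ]
}}

```text
t: 3.27
ee_pos: [0.5401, -0.1758, 0.0928]
eef_rot: [-0.002, -0.0, 1.0, 0.001]
wrist_force: [-0.2, -0.2, 0.2]
grip_width: -0.0
```

Run:
```python
from workcell import arm, vision
import cv2
s=arm.read_state();print(s['ee_pos'],s['wrist_force'])
p,_=vision.read_camera("top");q,_=vision.read_camera("side")
import numpy as np
a=cv2.resize(p[170:255,270:360,::-1],(380,360));b=cv2.resize(q[200:320,200:330,::-1],(390,360))
cv2.imwrite("pics/s1.png",np.hstack([a,b]))
```

```text
[ 0.54010874 -0.17576394  0.09275063] [-0.17020879 -0.16331173  0.15569937]
```

View pics/s1.png

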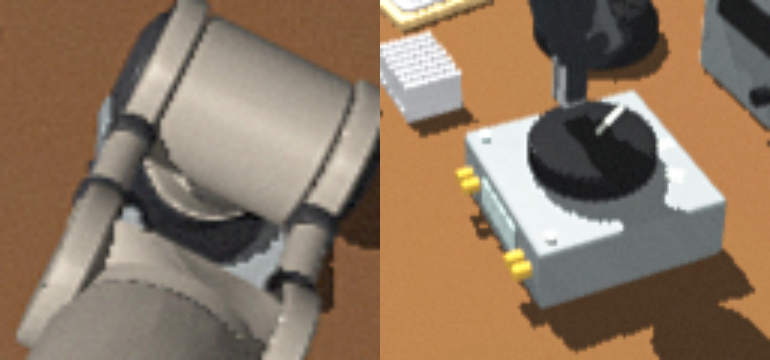

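Side view (right half) shows the fingertip just above the left part of the dial at about (570,90), with the pointer visible at (612,118), still in first position. Next I lower slowly until contact.

Emit:
{"name": "play_rows", "arguments": {
  "series": [
    [[-0.14,-0.27,0.5,0,0,0],[0,0,0.3,0,0,0],[0,0,0.1,0,0,0],[0,0,0.1,0,0,0],[0,0,0,0,0,0],[0,0,0,0,0,0]]
  ]
}}

```text
t: 3.87
ee_pos: [0.5429, -0.1801, 0.0845]
eef_rot: [0.0, -0.0, 1.0, 0.0]
wrist_force: [0.7, -0.1, -0.0]
grip_width: -0.0001
```

Emit:
{"name": "play_rows", "arguments": {
  "series": [
    [[0,0,0.05,0,0,0],[0,0,0.05,0,0,0],[0,0,0,0,0,0]]
  ]
}}

```text
t: 4.12
ee_pos: [0.5428, -0.1801, 0.0832]
eef_rot: [-0.0, -0.0, 1.0, 0.0]
wrist_force: [-0.6, -0.3, -0.2]
grip_width: -0.0001
```

Emit:
{"name": "play_rows", "arguments": {
  "series": [
    [[0,0,0.05,0,0,0],[0,0,0.05,0,0,0],[0,0,0.05,0,0,0],[0,0,0,0,0,0]]
  ]
}}

```text
t: 4.45
ee_pos: [0.5428, -0.18, 0.0816]
eef_rot: [-0.0, -0.0, 1.0, 0.0]
wrist_force: [0.3, -0.6, -0.2]
grip_width: 0.0002
```

Emit:
{"name": "play_rows", "arguments": {
  "series": [
    [[0,0,0.05,0,0,0],[0,0,0,0,0,0]]
  ]
}}

```text
t: 4.62
ee_pos: [0.5428, -0.1801, 0.0812]
eef_rot: [-0.0, -0.0, 1.0, 0.0]
wrist_force: [-0.9, 0.1, 0.5]
grip_width: -0.0004
```

Emit:
{"name": "play_rows", "arguments": {
  "series": [
    [[0,0,0.05,0,0,0],[0,0,0,0,0,0]]
  ]
}}

```text
t: 4.78
ee_pos: [0.543, -0.1801, 0.0811]
eef_rot: [0.0, -0.0, 1.0, -0.0]
wrist_force: [-0.3, 0.6, 2.2]
grip_width: -0.0001
```

Emit:
{"name": "play_rows", "arguments": {
  "series": [
    [[0,0,0.03,0,0,0],[0,0,0,0,0,0]]
  ]
}}

```text
t: 4.95
ee_pos: [0.5431, -0.1801, 0.081]
eef_rot: [0.0, -0.0, 1.0, -0.0]
wrist_force: [-0.8, 0.8, 4.9]
grip_width: 0.0003
```

Emit:
{"name": "play_rows", "arguments": {
  "series": [
    [[0,0,0.03,0,0,0],[-0.14,0,0,0,0,3],[-0.14,0,0,0,0,3],[-0.14,0,0,0,0,3],[-0.14,0,0,0,0,3],[-0.14,0,0,0,0,3],[0,0,0,0,0,0]]
  ]
}}

```text
t: 5.53
ee_pos: [0.5504, -0.1807, 0.081]
eef_rot: [0.001, 0.132, 0.991, 0.0]
wrist_force: [-0.5, 1.9, 6.6]
grip_width: 0.0
```

Run:
```python
from workcell import arm, vision
import cv2
s=arm.read_state();print(s['ee_pos'],s['wrist_force'])
q,_=vision.read_camera("side")
cv2.imwrite("pics/s2.png",cv2.resize(q[200:320,200:330,::-1],(520,480)))
```

```text
[ 0.55044854 -0.18068487  0.08101556] [-0.48978776  1.90959712  6.57362538]
```

View pics/s2.png

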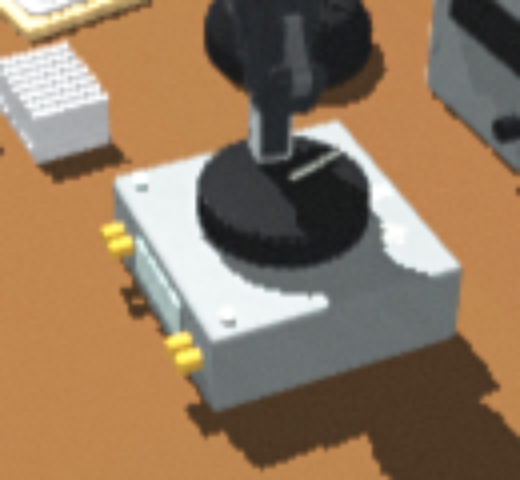

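The pointer end has turned clockwise, to (342,153), and follows the finger without visible slip. I'll carry on.

Emit:
{"name": "play_rows", "arguments": {
  "series": [
    [[-0.14,0,0,0,0,3],[-0.14,0,0,0,0,3],[-0.14,0,0,0,0,3],[-0.14,0,0,0,0,3],[-0.14,0,0,0,0,3],[-0.14,0,0,0,0,3],[0,0,0,0,0,0]]
  ]
}}

```text
t: 6.17
ee_pos: [0.5585, -0.1839, 0.081]
eef_rot: [0.001, 0.285, 0.958, 0.0]
wrist_force: [-0.8, 2.7, 6.7]
grip_width: -0.0002
```

```bash
cat > dial.py <<'E'
from h import *
def ang(q,cal,save=None):
    # rectify the dial-top plane (z=.081) to a 0.5mm/px map centred on the dial; up=+x world, left=+y
    c=np.array([.5415,-.2066]);H=160
    K,R,t=cal['mtx'],cal['R'],cal['t']
    v,u=np.mgrid[:2*H,:2*H];W=np.stack([c[0]+(H-v)*5e-4,c[1]+(H-u)*5e-4,np.full(u.shape,.081)],-1)
    P=W@R.T+t;m=(P[...,:2]/P[...,2:])*K[0,0]+K[:2,2]
    img=cv2.remap(q,m[...,0].astype(np.float32),m[...,1].astype(np.float32),cv2.INTER_CUBIC)
    if save: cv2.imwrite(save,img[:,:,::-1])
    return img
E
python3 - <<'E'
from workcell import arm, vision
from dial import *
s=arm.read_state();print(s['ee_pos'],s['wrist_force'])
q,_=vision.read_camera("side")
z=ld("side0");c=vision.get_calibration("side")
a=ang(z['p'],c);b=ang(q,c)
cv2.imwrite("pics/s3.png",np.hstack([a,b])[:,:,::-1])
E
```

```text
[ 0.55845651 -0.18388169  0.0810229 ] [-0.76583937  2.66127083  6.73941933]
```

View pics/s3.png

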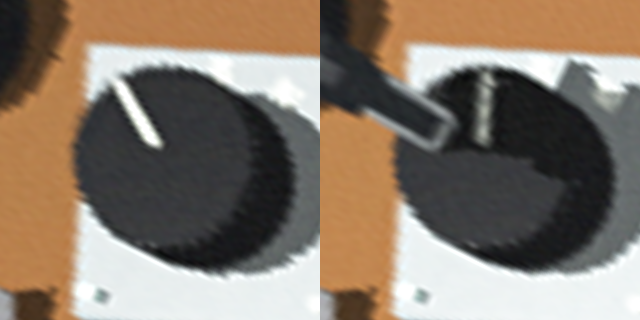

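On the rectified dial plane, the pointer now runs from (483,140) to (488,75), close to +x, so it is at the second stroke. Lift off.

Emit:
{"name": "play_rows", "arguments": {
  "series": [
    [[0,0,-0.2,0,0,0],[0,0,-0.8,0,0,0],[0,0,-3,0,0,0],[0,0,-3.5,0,0,0],[0,0,-3,0,0,0],[0,0,0,0,0,0]]
  ]
}}

```text
t: 6.72
ee_pos: [0.5603, -0.1854, 0.1923]
eef_rot: [0.006, 0.284, 0.959, -0.001]
wrist_force: [0.2, -0.4, 0.4]
grip_width: 0.0
```

Run:
```python
from workcell import arm, vision
from dial import *
s=arm.read_state();print(s['ee_pos'],s['wrist_force'],s['eef_rot'])
q,_=vision.read_camera("side")
z=ld("side0");c=vision.get_calibration("side")
a=ang(z['p'],c);b=ang(q,c)
for im in(a,b):
    m=(im.min(2)>130).astype(np.uint8);v,u=np.mgrid[:320,:320]
    m[np.hypot(v-160,u-160)>90]=0
    k,l,st,ce=cv2.connectedComponentsWithStats(m)
    for i in range(1,k):
        if st[i,4]>60:
            pts=np.argwhere(l==i)[:,::-1].astype(np.float32);f=cv2.fitLine(pts,cv2.DIST_L2,0,.01,.01).ravel()
            print(st[i],ce[i].round(),"line angle deg from +x ccw",np.degrees(np.arctan2(-f[0],-f[1])))
cv2.imwrite("pics/s4.png",np.hstack([a,b])[:,:,::-1])
```

```text
[ 0.56025696 -0.18543485  0.19227104] [ 0.22388009 -0.38008249  0.36482487] [ 0.00572485  0.28383312  0.95885611 -0.00097008]
[ 111   79   51   69 1074] [136. 114.] line angle deg from +x ccw -148.27496
[ 81 202  48  43 208] [ 97. 220.] line angle deg from +x ccw -135.76949
[ 152   70   23   76 1359] [163. 108.] line angle deg from +x ccw -2.9708085
[ 80 201  53  45 231] [100. 222.] line angle deg from +x ccw -133.59161
```

View pics/s4.png

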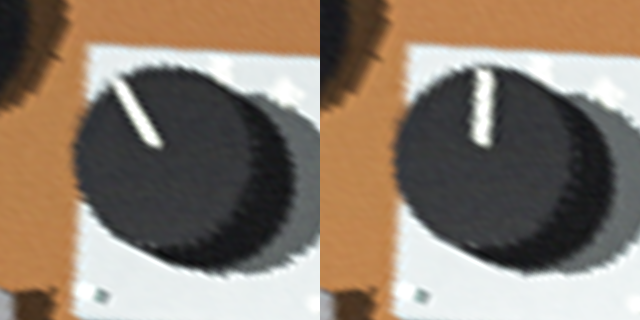

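The dial has turned 34.7° (0.606 rad) and rests in second position. Next I turn the tool back and go over the button at about (0.5535, 0.156).

Emit:
{"name": "play_rows", "arguments": {
  "series": [
    [[0,0,0,0,0,-6.6],[0,0,0,0,0,-6.6],[0,0,0,0,0,-6.6],[0,0,0,0,0,-6.6],[0,0,0,0,0,-6.6],[0,0,0,0,0,0]]
  ]
}}

```text
t: 7.27
ee_pos: [0.5568, -0.1838, 0.184]
eef_rot: [-0.001, -0.002, 1.0, 0.001]
wrist_force: [0.2, -0.1, -0.4]
grip_width: -0.0002
```

Emit:
{"name": "play_rows", "arguments": {
  "series": [
    [[0,3,0,0,0,0],[0,3,0,0,0,0],[0,3,0,0,0,0],[0,3,0,0,0,0],[0,3,0,0,0,0],[0,3,0,0,0,0],[0,3,0,0,0,0],[0,3,0,0,0,0]]
  ]
}}

```text
t: 7.93
ee_pos: [0.5567, 0.0573, 0.1845]
eef_rot: [-0.001, 0.002, 1.0, 0.0]
wrist_force: [1.7, 0.2, -0.3]
grip_width: -0.0005
```

Emit:
{"name": "play_rows", "arguments": {
  "series": [
    [[0,3,0,0,0,0],[0,3,0,0,0,0],[0,3,0,0,0,0],[0,0,0,0,0,0],[0,0,0,0,0,0]]
  ]
}}

```text
t: 8.35
ee_pos: [0.5567, 0.1472, 0.1844]
eef_rot: [-0.001, -0.0, 1.0, -0.0]
wrist_force: [0.3, -0.0, -0.4]
grip_width: -0.0001
```

Emit:
{"name": "play_rows", "arguments": {
  "series": [
    [[0.32,0.88,0,0,0,0],[0,0,3.5,0,0,0],[0,0,3.5,0,0,0],[0,0,3.5,0,0,0],[0,0,2.0,0,0,0],[0,0,0.5,0,0,0],[0,0,0,0,0,0],[0,0,0,0,0,0]]
  ]
}}

```text
t: 9.02
ee_pos: [0.555, 0.1543, 0.0562]
eef_rot: [0.001, 0.001, 1.0, 0.0]
wrist_force: [0.9, 0.3, 0.6]
grip_width: -0.0003
```

Run:
```python
from workcell import arm, vision
import cv2
s=arm.read_state();print(s['ee_pos'],s['wrist_force'])
q,_=vision.read_camera("side")
cv2.imwrite("pics/s5.png",cv2.resize(q[130:240,150:290,::-1],(700,550)))
```

```text
[0.55499527 0.15433046 0.05623093] [0.87778721 0.27146077 0.62059943]
```

View pics/s5.png

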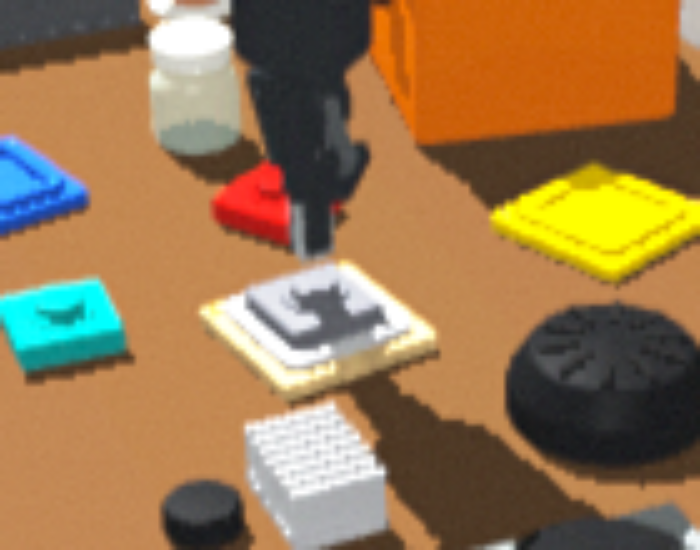

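The fingertip, at (312,255), is above the grey switch's button at about (320,290). I'll trim the position and press.

Emit:
{"name": "play_rows", "arguments": {
  "series": [
    [[0.1,0.15,0.6,0,0,0],[0,0,0.5,0,0,0],[0,0,0.3,0,0,0],[0,0,0.2,0,0,0],[0,0,0.1,0,0,0],[0,0,0,0,0,0]]
  ]
}}

```text
t: 9.57
ee_pos: [0.553, 0.1563, 0.0381]
eef_rot: [-0.0, -0.0, 1.0, 0.0]
wrist_force: [-0.7, -1.4, 1.5]
grip_width: 0.0001
```

Emit:
{"name": "play_rows", "arguments": {
  "series": [
    [[0,0,0.1,0,0,0],[0,0,0.1,0,0,0],[0,0,0,0,0,0]]
  ]
}}

```text
t: 9.82
ee_pos: [0.5533, 0.1563, 0.0363]
eef_rot: [0.0, -0.0, 1.0, 0.0]
wrist_force: [-0.5, 0.5, 2.5]
grip_width: -0.0001
```

Emit:
{"name": "play_rows", "arguments": {
  "series": [
    [[0,0,0.1,0,0,0],[0,0,0.1,0,0,0],[0,0,0.1,0,0,0],[0,0,0.05,0,0,0],[0,0,0,0,0,0]]
  ]
}}

```text
t: 10.23
ee_pos: [0.5533, 0.1563, 0.0331]
eef_rot: [0.0, -0.0, 1.0, 0.0]
wrist_force: [-2.2, 0.3, 4.8]
grip_width: 0.0003
```

Emit:
{"name": "play_rows", "arguments": {
  "series": [
    [[0,0,0.05,0,0,0],[0,0,0,0,0,0]]
  ]
}}

```text
t: 10.4
ee_pos: [0.5533, 0.1563, 0.033]
eef_rot: [0.0, -0.0, 1.0, 0.0]
wrist_force: [-4.0, -0.9, 8.0]
grip_width: -0.0003
```

The button has bottomed out: z holds at 33 mm and the force rises to 8 N. I'll hold briefly, then rise.

Emit:
{"name": "play_rows", "arguments": {
  "series": [
    [[0,0,0,0,0,0],[0,0,0,0,0,0],[0,0,-0.3,0,0,0],[0,0,-0.5,0,0,0],[0,0,-1,0,0,0],[0,0,-3,0,0,0],[0,0,-3.5,0,0,0],[0,0,-3.5,0,0,0]]
  ]
}}

```text
t: 11.07
ee_pos: [0.5527, 0.1561, 0.1515]
eef_rot: [-0.001, -0.0, 1.0, -0.0]
wrist_force: [1.2, 0.6, -0.4]
grip_width: 0.0001
```

Emit:
{"name": "play_rows", "arguments": {
  "series": [
    [[3,-1,-2,0,0,0],[3,-1,-1,0,0,0],[3,-1,0,0,0,0],[3,-1,0,0,0,0],[0,0,0,0,0,0],[0,0,0,0,0,0],[0,0,0,0,0,0]]
  ]
}}

```text
t: 11.65
ee_pos: [0.4342, 0.1163, 0.181]
eef_rot: [0.001, -0.0, 1.0, 0.0]
wrist_force: [0.6, 0.0, 0.0]
grip_width: -0.0
```

Run:
```python
from workcell import arm, vision
from dial import *
print(arm.read_state()['ee_pos'])
q,_=vision.read_camera("side");p,d=vision.read_camera("top")
c=vision.get_calibration("side");b=ang(q,c)
m=(b.min(2)>130).astype(np.uint8);m[:,:120]=0;m[:60]=0;m[150:]=0;m[:,200:]=0
f=cv2.fitLine(np.argwhere(m)[:,::-1].astype(np.float32),cv2.DIST_L2,0,.01,.01).ravel();print("pointer deg",np.degrees(np.arctan(f[0]/f[1])))
t=vision.get_calibration("top");X=cloud(dict(d=d,**t));X0=cloud(ld("top0"))
for nm,(u0,u1,v0,v1,z0,z1) in dict(btn=(175,230,185,240,.034,.042),body=(175,230,185,240,.024,.042),fan=(220,272,152,203,.01,.06),sink=(230,265,220,245,.01,.06),knob=(235,262,244,264,.008,.03)).items():
    for Y in(X0,X):
        S=Y[v0:v1,u0:u1].reshape(-1,3);Q=S[(S[:,2]>z0)&(S[:,2]<z1)];print(nm,len(Q),Q.mean(0).round(4))
cv2.imwrite("pics/s6.png",cv2.resize(q[100:384,100:420,::-1],(640,568)))
```

```text
[0.43421042 0.1162725  0.18099241]
pointer deg 6.735356
btn 56 [0.5527 0.1561 0.0373]
btn 63 [0.5514 0.1555 0.0373]
body 330 [0.5511 0.1558 0.0296]
body 267 [0.5575 0.1552 0.0304]
fan 1006 [0.6641 0.0135 0.0387]
fan 1006 [0.664  0.0134 0.0388]
sink 174 [0.4892 0.0036 0.0272]
sink 162 [0.4896 0.0042 0.0283]
knob 125 [0.4303 0.0076 0.0173]
knob 124 [0.4303 0.0076 0.0175]
```

View pics/s6.png

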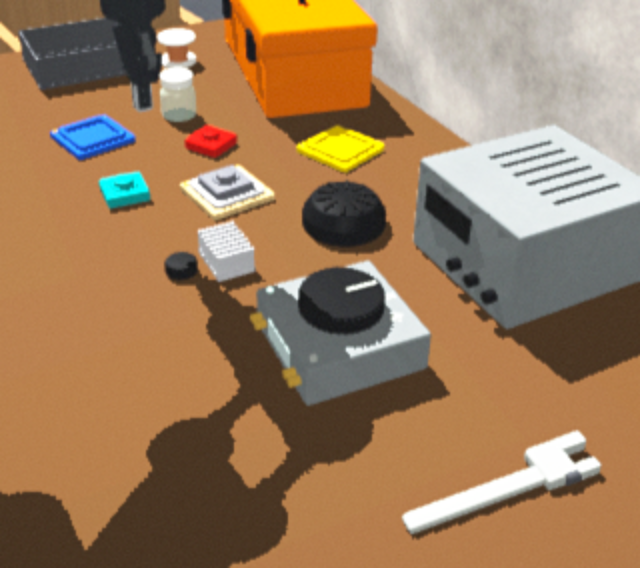

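The side view shows the pointer at second position, the button up and the switch in its cradle. My 6.7° pointer reading used a different, cruder mask. The body's mean shifted too, with fewer pixels, perhaps because the arm blocks part of the view. I'll check both before handing in.

Run:
```python
from workcell import arm, vision
from dial import *
q,d=vision.read_camera("side");c=vision.get_calibration("side");z0=ld("side0")
im=ang(q,c)
m=(im.min(2)>130).astype(np.uint8);v,u=np.mgrid[:320,:320];m[np.hypot(v-160,u-160)>90]=0
k,l,st,ce=cv2.connectedComponentsWithStats(m)
for i in range(1,k):
    if st[i,4]>60:
        f=cv2.fitLine(np.argwhere(l==i)[:,::-1].astype(np.float32),cv2.DIST_L2,0,.01,.01).ravel();print(st[i],np.degrees(np.arctan(f[0]/f[1])))
for Y in(cloud(z0),cloud(dict(d=d,**c))):
    for nm,lo,hi in(("body",.024,.042),("btn",.034,.042)):
        S=Y[170:220,185:245].reshape(-1,3);S=S[(S[:,2]>lo)&(S[:,2]<hi)&(np.hypot(S[:,0]-.553,S[:,1]-.156)<.055)]
        print(nm,len(S),S.mean(0).round(4),np.round(cv2.minAreaRect(S[:,:2].astype(np.float32))[0],4))
a=np.hstack([cv2.resize(x[165:225,180:250,::-1],(390,340)) for x in(z0['p'],q)]);cv2.imwrite("pics/s7.png",a)
```

```text
[ 152   70   23   76 1348] -2.9578724
[ 80 201  53  45 218] 46.047504
body 244 [0.5519 0.1478 0.0294] [0.5538 0.1523]
btn 45 [0.554  0.1525 0.0371] [0.5528 0.1523]
body 244 [0.552  0.1477 0.0294] [0.554  0.1532]
btn 44 [0.5538 0.1521 0.0373] [0.554  0.1526]
```

View pics/s7.png

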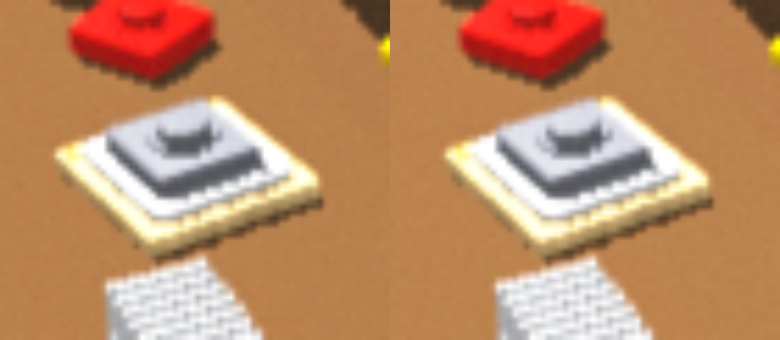

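Before (left) and after (right) match, with the switch at (185,145) unmoved and the button up. The pointer reads -3.0°, the same as just after the click.

```bash
python3 -c "
from workcell import arm
print(arm.finish_job())"
```

```text
the job is handed in; nothing more can be done
None
```

I turned the dial one click clockwise, then pressed the bell switch's button all the way down and let it come up. The job is handed in; it reports no verdict.

- **Dial:** I pressed the shut fingertips on its top with about 7 N and carried it round. The pointer turned 34.7° (0.606 rad) and still read the same in the last check, so it rests in second position.
- **Button:** It bottomed out at 33 mm above the bench, 5 mm of travel, with about 8 N on it. I held it for about 0.2 s and then lifted clear. Afterwards its top measured 37 mm, the same as before.
- **Other things:** The side camera shows the switch in the cradle where it was, to within 1 mm. The fan cover, heat sink and spare knob are also where they were to within about 1 mm. I did not measure the wrench and jar; the arm never went near them.

Two readings disagreed in the first final check: the pointer at 6.7° and a 6 mm shift of the switch body in the top view. I put these down to a crude mask that took in other white areas, and to the arm hiding part of the switch. Repeating both from the unobstructed side view gave −3.0° and no shift.

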